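# Lock the heat lamp's set screw with its locknut

## Task

The heat lamp's swivel mount has been adjusted and must be locked without losing the setting. Lay the larger open-ended spanner over the two flats on top of the set screw, flat and fully down, with its handle in the rest between the two pins, so that it holds the screw still; then swing the locknut's lever clockwise (seen from above) until it is tight. The screw must not turn along with the nut, and the spanner stays in place on the screw when you are done.

Things in the scene. Friction and masses are not known exactly. Their poses are not given: they have to be found in the camera images.
- stand: Grey lamp mount fixed to the table: base plate 110 x 240 x 12 mm (to z = 12), block 64 mm square, to z = 42. Origin on the screw's axis at table height, z up. The spanner's handle rest stands at y = +150 mm: block 56 (x) x 16 (y) mm, top at z = 64 mm, with two upright 12 mm pins on it at x = -22 and +22 mm, round tops at z = 98 mm, 32 mm clear between them.
- screw: Upright set screw in the stand, turns easily about z. Origin and axes as the stand's at the start; turns with the screw. Collar 52 mm across, top at z = 64 mm; above it a flat-sided tongue 16 mm thick (x), 30 mm long (y), up to z = 90 mm, rounded on top. A seated spanner in the rest stops it after about 10 degrees of slack; more than 20 degrees loses the setting.
- spanner: The larger of two loose steel spanners, flat, 12 mm thick, 230 mm long, 0.25 kg. Origin on the underside amid the jaw slot (20 mm wide, 50 long), x to the open end, z up. Head 50 mm wide; handle 20 mm wide, x = -45 to -205 mm; balances at x = -70 mm. Seated: on collar and rest, origin on the axis, x along the stand's -y. The smaller one (slot 10 mm) does not fit.
- locknut (a joint): Turn of the dark nut under the collar on the screw, clockwise from above, rad: loose 0 to 0.25, tight from 1.0, hard stop 1.2. Stiff (2 to 3 N at the grip), drags an unheld screw, stays put. Lever at z = 50 mm, 10 mm thick, ends in an upright black grip 16 mm across, top z = 106 mm, 95 mm from the axis, at angle (-0.15 - value) about the screw's z from its x.

How it is judged:
By the outcome, as a careful person would: the job done as asked, in the order asked, and still so for the second after the job is handed in, with the robot touching nothing.
It also fails if it takes over 58 s, if anything falls off the work surface, if the arm or the gripper's body presses on something with over 40 N, if the wrist force passes 120 N, or if a joint passes its speed limit or range.

## Robot

A 7-joint arm with a two-finger parallel gripper is mounted at the origin on the work surface. World frame = base frame: x ahead of the robot, y to its left, z up, the work surface at z = 0. Lengths are in m, angles in rad, forces in N, time in s.
With the tool pointing down it reaches from about 0.425 to 0.875 m from the base axis. Payload 4.7 kg.
Tool frame: the origin (TCP) lies midway between the tips of the shut fingers; the grasp point (between the pads) lies 19 mm behind it; z points along the fingers, x is the direction in which the jaws open and shut, and the axes are right-handed (so a half turn about z gives the same grasp; the last joint's range is limited). The gripper opens to 87 mm and grips with 3 to 60 N. Pads are 19 mm wide; open, the fingers measure 117 mm over their backs; the gripper's body (75 mm by 190 mm) begins 51 mm behind the grasp point.
Start: joints at [1.347, 0.321, -0.07, 1.45, 0.023, 1.371, -0.057], TCP at [0.153, -0.632, 0.223] pointing down, gripper open.
Joint ranges: [-2.86, 2.86], [-0.3, 2.09], [-1.38, 1.24], [0.06, 2.45], [-1.56, 4.7], [0.09, 2.05], [-2.69, 2.69]. Speed limits (rad/s): [2.57, 2.57, 3.14, 3.14, 3.14, 3.14, 3.14].

## Interface

Orientations are given as a rotation vector (axis times angle).
In Python, from bench import get_state, eyes, ticket gives the robot as it stands.
- The arm moves only by the tool carry_out, never from a script. Its argument "motion" is a list of rows, each a list of 2 entries, a list of its own where there are three numbers: the shift along the world's x, y, z in m, then the turn about the world's z in rad. A call has 1 to 20 rows; each row is the pose to reach, as a shift and turn from the pose commanded when the call began; what a row does not reach only later rows make up. A row lasts 1/10 s, in which the tool goes at most 50 mm and 8.59 degrees, less where a joint would pass 70% of its speed; a pose out of reach is approached as far as the arm can. A call with a gripper value outside its range is refused whole. "grip" is the gripper command: -1 is fully open, 1 is shut, values between are in proportion, set as the call begins (left out, the last holds). The fingers move at their own pace and stop on an object; "squeeze" is the grip in N (left out, the last holds). Time passes only in rows, so rows that repeat a pose let the fingers close. It gives the time, the measured TCP pose, the force and the opening at its end, in the units of the state.
- get_state(): the state, without advancing time (a new reading comes with each control period).
- eyes.get_image(name): name is "scene" or "side" or "wrist"; returns a dict with "pixels" (384x512x3 uint8, blue, green, red), "mtx" (3x3 intrinsics, pixels), "extrinsics" (4x4, takes a point from camera to world coordinates). Camera axes: x right, y down, z forward; pixel columns grow to the right and rows downward; lengths in m; the calibration is good to about 2 mm. A picture is of the moment at which its call begins. There is no depth.
- ticket.close_job(): hands the job in, once; it reports no verdict.
The state is a dict: "time": time; "joint_positions": joint angles; "qd": joint speeds; "joint_torque": joint torques, N m; "position": TCP position; "tool_rot": TCP orientation; "ft_force": force on the tool from outside, world axes, zero at the start; "torque": the same for the moment, N m; "grip_width": opening from 0.0 (shut) to 1.0 (fully open).
Only numpy, scipy, OpenCV 4.12 (cv2) and the standard library are available. Lean on these libraries where they do the work, as an engineer would, in place of code of your own. Each camera call takes 0.05 s, during which the arm holds its last target. There are 200 camera calls.

## Working session

There is one attempt and no reset: what is moved stays moved. The work goes in short steps, Python scripts to look and compute and a tool call to move; the robot and the scene stay as the last step left them, time stands still between calls to the robot, and variables do not carry over. Pictures are saved under pics/ and viewed, about 8 in all and at most 12, crops included, and the job is handed in when it is done.

Besides the shell and the picture viewer there is one more tool, called after "Emit:" by a JSON object that holds its "name" and its "arguments". carry_out: Moves the arm, as the interface text tells. Its arguments: {"type":"object","properties":{"motion":{"type":"array","items":{"type":"array"}},"grip":{"type":"number"},"squeeze":{"type":"number"}},"required":["motion"]}

```bash
mkdir -p pics; ls; cat > h.py <<'E'
import numpy as np, cv2
from bench import get_state, eyes, ticket
def snap(name, fn):
    d=eyes.get_image(name); cv2.imwrite(f'pics/{fn}.png',d['pixels']); np.savez(f'pics/{fn}.npz',K=d['mtx'],T=d['extrinsics']); return d
def load(fn):
    z=np.load(f'pics/{fn}.npz'); return cv2.imread(f'pics/{fn}.png'),z['K'],z['T']
def ray(uv,K,T):
    v=np.linalg.inv(K)@[uv[0],uv[1],1]; return T[:3,3],T[:3,:3]@v
def onz(uv,z,K,T):
    o,r=ray(uv,K,T); return o+r*(z-o[2])/r[2]
def proj(P,K,T):
    P=np.atleast_2d(P); c=(P-T[:3,3])@T[:3,:3]; q=c@K.T; return q[:,:2]/q[:,2:]
def cross(rays):
    A=0;b=0
    for o,r in rays:
        r=r/np.linalg.norm(r); M=np.eye(3)-np.outer(r,r); A=A+M; b=b+M@o
    return np.linalg.solve(A,b)
E
python3 - <<'E'
from h import *
a=snap('scene','s1')
b=snap('side','d1')
for d in(a,b): print(d['mtx'].round(1).tolist(),d['extrinsics'].round(3).tolist())
cv2.imwrite('pics/c1.png',np.hstack([a['pixels'],b['pixels']])[:, :])
print(get_state())
E
```

```text
pics
[[458.5, 0.0, 257.5], [0.0, 458.5, 190.9], [0.0, 0.0, 1.0]] [[-0.846, 0.371, -0.381, 0.848], [0.532, 0.574, -0.622, 0.418], [-0.012, -0.729, -0.684, 0.615], [0.0, 0.0, 0.0, 1.0]]
[[401.6, 0.0, 252.3], [0.0, 401.6, 192.8], [0.0, 0.0, 1.0]] [[0.695, -0.431, 0.576, -0.01], [-0.719, -0.428, 0.547, -0.594], [0.01, -0.794, -0.607, 0.594], [0.0, 0.0, 0.0, 1.0]]
{'time': 0.1, 'joint_positions': array([ 1.34706719,  0.32176002, -0.07008456,  1.45155104,  0.02258331,
        1.37079532, -0.05687322]), 'qd': array([ 0.00077561, -0.00260022, -0.00142235, -0.00113308, -0.00105733,
        0.0009568 , -0.00016349]), 'joint_torque': array([-2.36388851e-04, -4.92573166e+01, -4.05897880e-01, -3.13400567e+01,
       -6.41144835e-02,  3.93628108e-02,  1.08773379e-04]), 'position': array([ 0.15297791, -0.63123316,  0.22156462]), 'tool_rot': array([-2.46855117e+00,  1.94152821e+00,  2.20378842e-03]), 'ft_force': array([-0.83205857, -0.3951295 ,  0.43370033]), 'torque': array([0.0254763 , 0.02173526, 0.05640448]), 'grip_width': 0.9980631065270871}
```

View pics/s1.png

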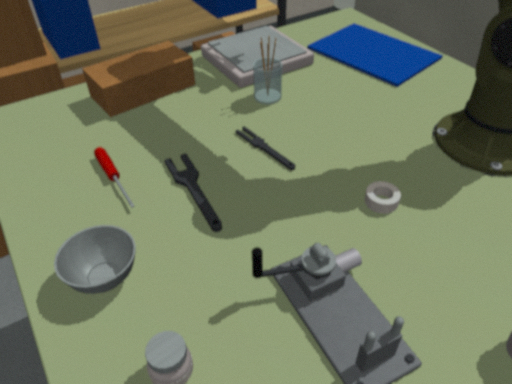

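View pics/d1.png

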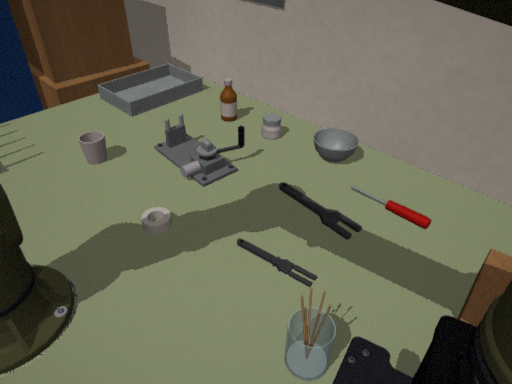

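Scene view: the larger spanner has its prongs at about (167,160) and (185,155) and its handle end at (215,224). The stand is at about (330,310), the black grip at (258,262), and the pins at (365,340) and (398,322). Side view: spanner at (320,210), stand at (195,158). I'll enlarge these for measuring.

```bash
python3 - <<'E'
from h import *
s,K,T=load('s1'); d,K2,T2=load('d1')
a=cv2.resize(s[235:385,240:430],None,fx=4,fy=4,interpolation=cv2.INTER_CUBIC)
cv2.imwrite('pics/c2.png',a)
b=cv2.resize(d[105:190,145:255],None,fx=7,fy=7,interpolation=cv2.INTER_CUBIC)
cv2.imwrite('pics/c3.png',b)
for im,KK,TT,box in((s,K,T,(155,145,230,235)),(d,K2,T2,(270,175,365,242))):
    x0,y0,x1,y1=box
    m=np.zeros(im.shape[:2],np.uint8); m[y0:y1,x0:x1]=(im[y0:y1,x0:x1].max(2)<75)*255
    n,l,st,c=cv2.connectedComponentsWithStats(m); i=1+np.argmax(st[1:,4]); print(st[i],c[i])
    cs,_=cv2.findContours((l==i).astype(np.uint8),0,cv2.CHAIN_APPROX_NONE); q=max(cs,key=len)[:,0]
    P=np.array([onz(p,0.012,KK,TT)[:2] for p in q]); 
    r=cv2.minAreaRect(P.astype(np.float32)*1000); print(r, cv2.boxPoints(r).round(0).tolist())
E
```

```text
[ 164  153   58   79 1258] [194.2782194  189.68203498]
((612.4337768554688, -196.84896850585938), (236.2954559326172, 52.38273239135742), 84.47850799560547) [[575.0, -312.0], [627.0, -317.0], [650.0, -82.0], [598.0, -77.0]]
[ 279  183   83   57 1131] [322.3377542  212.33244916]
((602.572998046875, -206.4231414794922), (233.84376525878906, 58.2142448425293), 84.80357360839844) [[563.0, -320.0], [621.0, -326.0], [642.0, -93.0], [584.0, -87.0]]
```

View pics/c2.png

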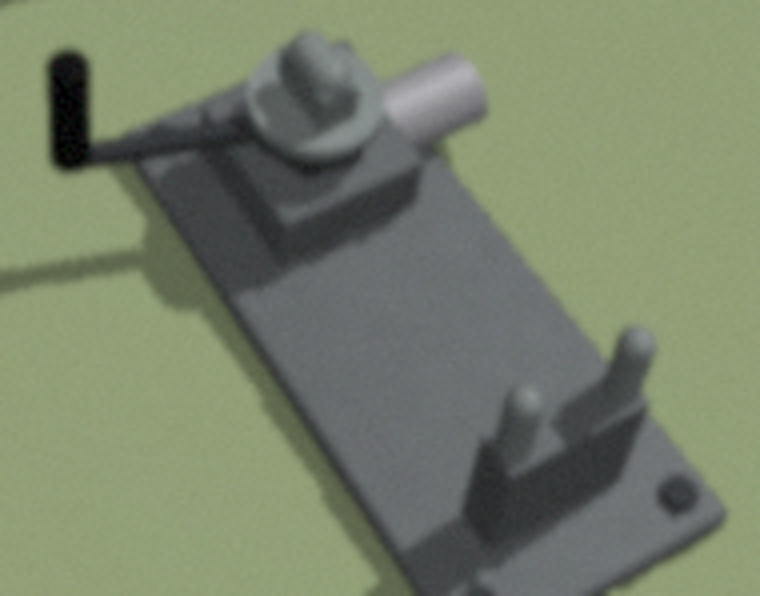

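View pics/c3.png

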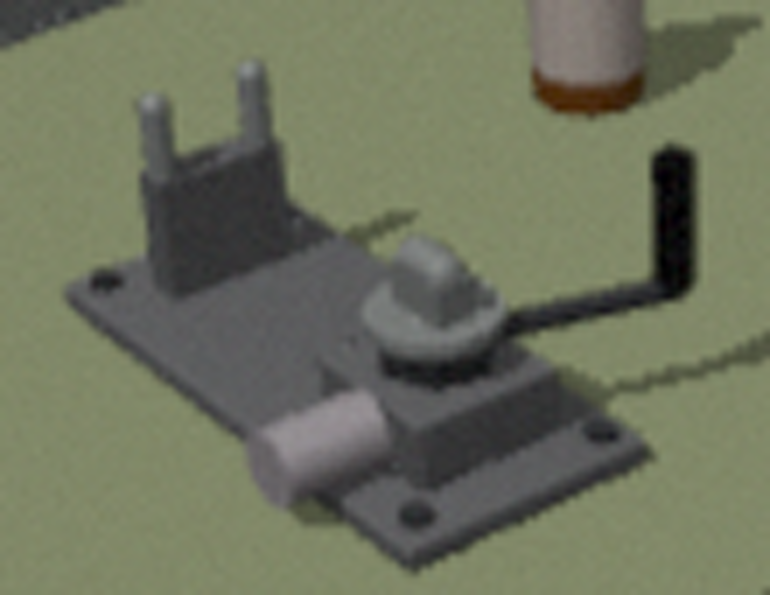

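Scene crop: pin tops at about (371,332) and (398,317), grip top at (257,249), tongue at about (318,251). Side crop: pin tops at (167,119) and (181,114), grip top at (241,126), tongue at about (206,145), plate corners at (155,147), (204,186) and (238,170).

```bash
cat > fit.py <<'E'
from h import *
from scipy.optimize import least_squares
s,K,T=load('s1'); d,K2,T2=load('d1')
S=lambda u,v:((u+.5)/4-.5+240,(v+.5)/4-.5+235)
D=lambda u,v:((u+.5)/7-.5+145,(v+.5)/7-.5+105)
g=95*np.array([np.cos(.15),-np.sin(.15)])
# model mm: (x,y,z), y None-> plate corner unknown c
A=[((22,150,95),S(526,396)),((-22,150,95),S(636,338)),((g[0],g[1],104),S(68,58)),((0,0,64),S(316,100)),((-55,'+',12),S(724,517))]
B=[((22,150,95),D(251,73)),((-22,150,95),D(153,106)),((g[0],g[1],104),D(674,153)),((0,0,64),D(432,305)),((-55,'+',12),D(68,292)),((-55,'-',12),D(413,570)),((55,'-',12),D(652,452))]
def res(p,sets,full=False):
    x,y,w,c=p; out=[]
    for L,k,t in sets:
        for m,uv in L:
            my=m[1] if not isinstance(m[1],str) else c*1000+(120 if m[1]=='+' else -120)
            mx=m[0]/1000;my/=1000
            P=[x+np.cos(w)*mx-np.sin(w)*my,y+np.sin(w)*mx+np.cos(w)*my,m[2]/1000]
            out+=list(proj(P,k,t)[0]-uv)
    return np.array(out)
P1=cross([ray(A[3][1],K,T),ray(B[3][1],K2,T2)]);print('collar tri',P1)
for i in(0,1,2): print(cross([ray(A[i][1],K,T),ray(B[i][1],K2,T2)]))
for name,sets in(('both',[(A,K,T),(B,K2,T2)]),('scene',[(A,K,T)]),('side',[(B,K2,T2)])):
    best=min((least_squares(res,[P1[0],P1[1],w0,.04],args=(sets,)) for w0 in(0,1.5,3,-1.5)),key=lambda r:r.cost)
    print(name,best.x.round(4),best.cost.round(2),best.fun.round(1))
E
python3 fit.py
python3 - <<'E'
from h import *
# spanner: handle end & prong tips, mask centre lines on z=.006
for fn,box in(('s1',(155,145,230,235)),('d1',(270,175,365,242))):
    im,K,T=load(fn); x0,y0,x1,y1=box
    m=np.zeros(im.shape[:2],np.uint8); m[y0:y1,x0:x1]=(im[y0:y1,x0:x1].max(2)<75)
    v,u=np.nonzero(m); P=np.array([onz(p,.006,K,T)[:2] for p in zip(u,v)])*1000
    y=P[:,1]; 
    for a in range(-330,-70,20):
        q=P[(y>=a)&(y<a+20)]
        if len(q): print(fn,a+10,len(q),q[:,0].min().round(),q[:,0].mean().round(1),q[:,0].max().round())
    print(y.min(),y.max())
E
```

```text
collar tri [0.54411388 0.09612214 0.0639411 ]
[0.57732573 0.24050686 0.09363683]
[0.53373672 0.24432409 0.09368179]
[0.63064903 0.05864638 0.10711403]
both [ 0.5401  0.0922 -0.116   0.0639] 38.58 [-2.6 -0.9 -1.4 -0.2  2.4  5.7  0.5 -2.9 -0.2 -1.9  0.8 -0.5  0.6 -0.6
 -2.1 -0.2 -0.2  1.1 -0.2 -1.5 -2.  -1.8 -0.5 -0.6]
scene [ 0.5391  0.0925 -0.1245  0.0653] 27.88 [-2.7 -0.8 -1.4  0.1  3.   5.1  1.1 -3.   0.5 -0.4]
side [ 0.5401  0.0898 -0.0982  0.0608] 3.66 [ 0.4  0.   0.3  0.  -1.8 -0.1  0.4  1.5 -0.  -0.2 -0.1 -0.8  0.9 -0. ]
s1 -320 51 575.0 602.4 625.0
s1 -300 98 576.0 601.9 628.0
s1 -280 111 577.0 603.0 629.0
s1 -260 166 579.0 605.1 632.0
s1 -240 154 580.0 607.2 632.0
s1 -220 89 593.0 608.8 623.0
s1 -200 86 598.0 610.3 622.0
s1 -180 89 600.0 612.3 624.0
s1 -160 94 601.0 613.7 626.0
s1 -140 98 604.0 615.8 628.0
s1 -120 102 605.0 617.7 629.0
s1 -100 102 607.0 619.7 631.0
s1 -80 18 615.0 622.0 630.0
-322.9570191037735 -84.1920734923649
d1 -320 65 570.0 600.5 628.0
d1 -300 144 571.0 599.5 629.0
d1 -280 141 571.0 601.3 631.0
d1 -260 154 575.0 603.4 633.0
d1 -240 125 577.0 606.8 735.0
d1 -220 79 592.0 607.7 624.0
d1 -200 75 594.0 608.8 625.0
d1 -180 72 595.0 610.9 626.0
d1 -160 71 596.0 612.6 630.0
d1 -140 74 599.0 616.2 634.0
d1 -120 69 601.0 617.8 635.0
d1 -100 56 604.0 620.3 635.0
d1 -80 7 617.0 623.0 628.0
-321.28294065316936 -85.25016637560468
```

Emit:
{"name": "carry_out", "arguments": {"motion": [[[0,0,0.05],0],[[0.045,0.02,0.06],0.1],[[0.08,0.055,0.06],0.2],[[0.455,0.408,0.06],1.245],[[0.455,0.408,0.06],1.245],[[0.455,0.408,0.06],1.245],[[0.455,0.408,0.06],1.245],[[0.455,0.408,0.06],1.245],[[0.455,0.408,0.06],1.245],[[0.455,0.408,0.0],1.245],[[0.455,0.408,0.0],1.245],[[0.455,0.408,0.0],1.245],[[0.455,0.408,0.0],1.245],[[0.455,0.408,0.0],1.245],[[0.455,0.408,0.0],1.245],[[0.455,0.408,0.0],1.245],[[0.455,0.408,0.0],1.245],[[0.455,0.408,0.0],1.245]], "grip": -1}}

```text
time: 1.9
position: [0.6073, -0.2258, 0.2231]
tool_rot: [3.137, -0.143, 0.001]
ft_force: [0.5, -0.4, -0.2]
grip_width: 1.0
```

```bash
python3 - <<'E'
from h import *
w=snap('wrist','w1'); print(w['mtx'].round(1).tolist(),w['extrinsics'].round(4).tolist())
s=get_state(); print(s['time'],s['position'],s['tool_rot'],s['joint_positions'].round(2),s['ft_force'])
E
```

```text
[[327.5, 0.0, 257.2], [0.0, 327.5, 192.3], [0.0, 0.0, 1.0]] [[0.9959, -0.0868, -0.026, 0.6152], [-0.0906, -0.9549, -0.2828, -0.1474], [-0.0003, 0.284, -0.9588, 0.3857], [0.0, 0.0, 0.0, 1.0]]
1.95 [ 0.6074415  -0.22551318  0.22310818] [ 3.13727623e+00 -1.42255397e-01  8.38790141e-04] [ 0.72  0.36 -0.53  1.44  0.18  1.39  0.1 ] [-0.32670782 -0.37190259 -0.13019971]
```

View pics/w1.png

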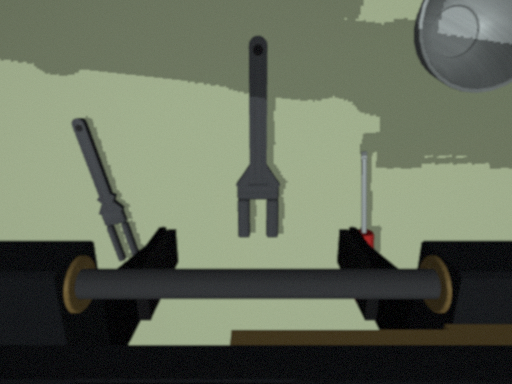

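Wrist view: the larger spanner lies straight along the view, with its handle end at (258,37), head around row 185 and tips at row 236.

```bash
python3 - <<'E'
from h import *
w,K,T=load('w1')
m=np.zeros(w.shape[:2],np.uint8); m[25:245,225:292]=(w[25:245,225:292].max(2)<85)
n,l,st,c=cv2.connectedComponentsWithStats(m); i=1+np.argmax(st[1:,4]); print(st[i])
m=l==i
P=[];
for r in range(45,160,10):
    u=np.nonzero(m[r])[0]; P.append([u.mean(),r])
    print(r,u.min(),u.max(),end='; ')
Q=np.array([onz(p,.012,K,T)[:2] for p in P]); k=np.polyfit(Q[:,1],Q[:,0],1)
hs=onz((258,st[i][1]-.5),.012,K,T); tp=onz((258,st[i][1]+st[i][3]-.5),.012,K,T)
print('\nslope',k[0],hs,tp,np.linalg.norm(hs-tp))
d=np.array([-k[0],-1])/np.hypot(k[0],1)
for t in(-75,): 
    y=(hs[1]+tp[1])/2+.090*-1; o=np.array([np.polyval(k,y),y]); print('origin',o,'grasp',o-d*-t*1e-3 if 0 else o+d*t*1e-3)
E
```

```text
[ 237   36   43  201 4174]
45 249 267; 55 249 266; 65 249 266; 75 249 266; 85 249 266; 95 250 266; 105 250 266; 115 250 266; 125 250 265; 135 250 265; 145 250 265; 155 251 265; 
slope 0.0900060872535537 [ 0.62135775 -0.08790618  0.012     ] [ 0.60088565 -0.3145528   0.012     ] 0.22756932690100512
origin [ 0.60271514 -0.29122949] grasp [ 0.60943842 -0.21653144]
```

Emit:
{"name": "carry_out", "arguments": {"motion": [[[0.002,0.006,-0.04],0],[[0.002,0.006,-0.08],0],[[0.002,0.006,-0.12],0],[[0.002,0.006,-0.16],0],[[0.002,0.006,-0.19],0],[[0.002,0.006,-0.21],0],[[0.002,0.006,-0.219],0],[[0.002,0.006,-0.219],0],[[0.002,0.006,-0.219],0],[[0.002,0.006,-0.219],0]]}}

```text
time: 2.95
position: [0.6113, -0.2182, 0.0054]
tool_rot: [3.137, -0.138, 0.004]
ft_force: [0.3, 0.6, 0.0]
grip_width: 0.998
```

Emit:
{"name": "carry_out", "arguments": {"motion": [[[0,0,0],0],[[0,0,0],0],[[0,0,0],0],[[0,0,0],0],[[0,0,0],0],[[0,0,0],0],[[0,0,0],0],[[0,0,0],0],[[0,0,0],0],[[0,0,0],0]], "grip": 1, "squeeze": 40}}

```text
time: 3.95
position: [0.6097, -0.2177, 0.0035]
tool_rot: [-3.139, 0.138, 0.001]
ft_force: [-1.0, 0.3, 0.4]
grip_width: 0.223
```

Emit:
{"name": "carry_out", "arguments": {"motion": [[[0,0,0.01],0],[[0,0,0.03],0],[[0,0,0.07],0],[[0,0,0.11],0],[[0,0,0.15],0],[[0,0,0.18],0],[[0,0,0.18],0],[[0,0,0.18],0],[[0,0,0.18],0],[[0,0,0.18],0]]}}

```text
time: 4.95
position: [0.6088, -0.2175, 0.1812]
tool_rot: [-3.137, 0.138, 0.006]
ft_force: [0.3, 0.1, -2.8]
grip_width: 0.225
```

Emit:
{"name": "carry_out", "arguments": {"motion": [[[0,0.02,0.03],0],[[0,0.05,0.06],0],[[0,0.09,0.09],0],[[0.005,0.13,0.09],0],[[0.01,0.17,0.09],0],[[0.015,0.21,0.09],0],[[0.02,0.25,0.09],0],[[0.02,0.29,0.09],0],[[0.02,0.33,0.09],0],[[0.02,0.36,0.09],0],[[0.02,0.38,0.09],0],[[0.02,0.39,0.09],0],[[0.02,0.39,0.09],0],[[0.02,0.39,0.09],0],[[0.02,0.39,0.09],0],[[0.02,0.39,0.09],0],[[0.02,0.39,0.09],0]]}}

```text
time: 6.65
position: [0.6304, 0.1711, 0.2737]
tool_rot: [3.138, -0.141, 0.0]
ft_force: [-1.1, -0.6, -2.1]
grip_width: 0.223
```

```bash
python3 - <<'E'
from h import *
w=snap('wrist','w2')
s=get_state(); print(s['time'],s['position'],s['tool_rot'],s['joint_positions'].round(2),s['ft_force'])
cv2.imwrite('pics/w2b.png',cv2.resize(w['pixels'],(768,576),interpolation=cv2.INTER_CUBIC))
E
```

```text
6.7 [0.63030088 0.17141278 0.27367568] [ 3.13820266e+00 -1.40111384e-01  4.33743095e-04] [ 0.21  0.39 -0.7   1.34  0.25  1.5  -0.56] [-0.83710258  0.08340045 -2.8115391 ]
```

View pics/w2b.png

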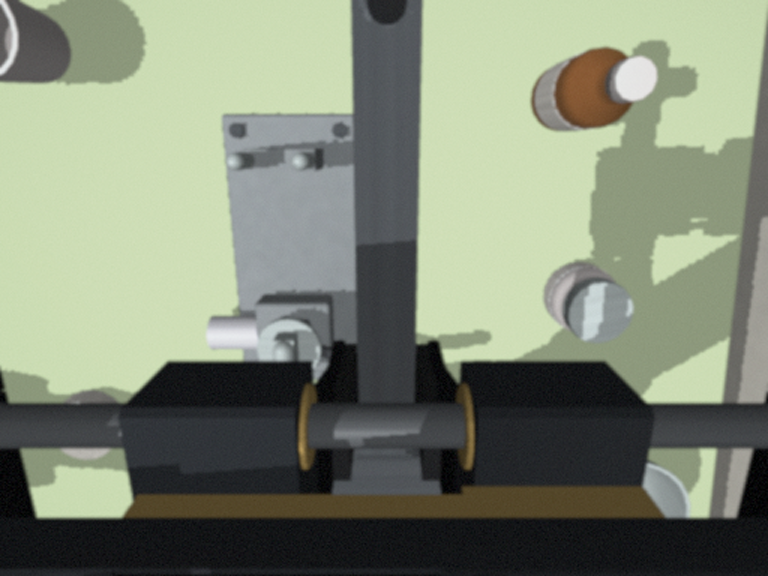

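Wrist view (at 1.5x): pin tops at (238,160) and (301,159), collar around (290,350), tongue top at (285,345), plate corner at (224,116). The spanner handle hangs straight at u≈387.

```bash
python3 - <<'E'
from h import *
w,K,T=load('w2')
f=lambda U,V,z:onz(((U+.5)/1.5-.5,(V+.5)/1.5-.5),z,K,T)[:2]
a=f(238,160,.095); b=f(301,159,.095); print('pins',a,b,np.linalg.norm(a-b))
print('tongue',f(285,343,.088),'corner',f(224,116,.012), f(240,300,.012))
v=b-a; yaw=np.arctan2(v[1],v[0]); m=(a+b)/2; print('yaw',yaw,'axis', [m-.15*np.array([-np.sin(t),np.cos(t)]) for t in(yaw,-.088)])
# edges fit of left plate edge and rear edge
g=cv2.cvtColor(w,cv2.COLOR_BGR2HSV)
L=[];R=[]
for r in range(85,190,5):
    row=w[r,140:175].astype(int); s=row[:,1]-(row[:,0]+row[:,2])/2  # green excess
    k=np.argmin(np.diff(cv2.GaussianBlur(s.astype(np.float32)[None],(5,1),0)[0])); L.append(onz((140+k+.5,r),.012,K,T)[:2])
L=np.array(L); k=np.polyfit(L[:,1],L[:,0],1); print('left edge slope',k, np.abs(np.polyval(k,L[:,1])-L[:,0]).max(), 'axis x at y=.093', (np.polyval(k,.093)+.055*np.hypot(1,k[0])))
for U in range(235,345,20):
    u=int((U+.5)/1.5); col=w[65:90,u].astype(int); s=col[:,1]-(col[:,0]+col[:,2])/2
    j=np.argmin(np.diff(cv2.GaussianBlur(s.astype(np.float32)[None],(5,1),0)[0])); R.append(onz((u,65+j+.5),.012,K,T)[:2])
R=np.array(R); k2=np.polyfit(R[:,0],R[:,1],1); print('rear edge',k2,np.polyval(k2,.555))
# spanner handle in hand: centre line at top z
tz=.2737-.0035+.012; Q=[]
for r in range(30,150,10):
    row=w[r,215:300].astype(int).max(1); i=np.nonzero(row<125)[0]+215; Q.append(list(onz((i.mean(),r),tz,K,T)[:2])+[i.min(),i.max()])
Q=np.array(Q); print(Q.round(4)[::4]); kk=np.polyfit(Q[:,1],Q[:,0],1); print('handle slope',kk,'end',f(387,-2,tz))
E
```

```text
pins [0.53795543 0.24776927] [0.58024939 0.2446266 ] 0.042410557350333486
tongue [0.5480716  0.11072169] corner [0.50826057 0.28275003] [0.49395169 0.12576505]
yaw -0.07416906775811784 axis [array([0.54798725, 0.09661032]), array([0.54591944, 0.09677836])]
left edge slope [0.08572901 0.48151655] 0.0006266930764307066 axis x at y=.093 0.544691092941831
rear edge [-0.08977942  0.33031366] 0.2804860814423733
[[6.407e-01 2.762e-01 2.350e+02 2.800e+02]
 [6.392e-01 2.602e-01 2.360e+02 2.790e+02]
 [6.357e-01 2.433e-01 2.150e+02 2.780e+02]]
handle slope [0.11760728 0.60795147] end [0.64188637 0.28809079]
```

Emit:
{"name": "carry_out", "arguments": {"motion": [[[-0.03,-0.001,0],0],[[-0.06,-0.002,0],0],[[-0.079,-0.002,-0.01],0],[[-0.079,-0.002,-0.04],0],[[-0.079,-0.002,-0.08],0],[[-0.079,-0.002,-0.12],0],[[-0.079,-0.002,-0.145],0],[[-0.079,-0.002,-0.16],0],[[-0.079,-0.002,-0.16],0],[[-0.079,-0.002,-0.16],0],[[-0.079,-0.002,-0.16],0],[[-0.079,-0.002,-0.16],0]]}}

```text
time: 7.9
position: [0.5522, 0.1707, 0.1153]
tool_rot: [-3.138, 0.138, -0.005]
ft_force: [-0.6, 0.4, -3.0]
grip_width: 0.221
```

```bash
python3 - <<'E'
from h import *
a=snap('scene','s2')['pixels']; b=snap('side','d2')['pixels']
s=get_state(); print(s['time'],s['position'],s['tool_rot'],s['ft_force'])
A=cv2.resize(a[225:375,245:445],(400*1,300),interpolation=cv2.INTER_CUBIC)
cv2.imwrite('pics/c4.png',np.vstack([cv2.resize(a[235:360,250:430],None,fx=4,fy=4,interpolation=cv2.INTER_CUBIC)[:, :720][:300*2][: 500]]))
cv2.imwrite('pics/c5.png',cv2.resize(b[100:190,150:260],None,fx=6,fy=6,interpolation=cv2.INTER_CUBIC))
x=cv2.imread('pics/c4.png');y=cv2.imread('pics/c5.png')
x=cv2.resize(x,(400,int(x.shape[0]*400/x.shape[1]))); 
h=300
cv2.imwrite('pics/c6.png',np.vstack([cv2.resize(a[240:360,245:445],(500,300),interpolation=cv2.INTER_CUBIC),cv2.resize(b[105:177,145:265],(500,300),interpolation=cv2.INTER_CUBIC)]))
E
```

```text
8.0 [0.55175476 0.17047829 0.11468414] [-3.13829206e+00  1.38256115e-01 -2.96638867e-03] [ 0.05940139 -0.48611929 -4.37109597]
```

View pics/c6.png

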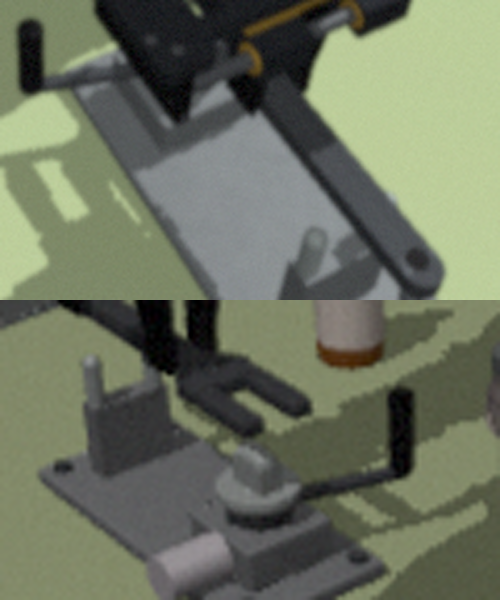

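```bash
python3 - <<'E'
from h import *
tcp=np.array([.5518,.1705]); zt=.1147-.0035+.012
w=-.088; X=np.array([np.sin(w),-np.cos(w)]); Y=np.array([np.cos(w),np.sin(w)]) # X open dir, Y along stand x
o=tcp+X*.0738; print('origin',o)
d,K,T=load('d2'); s,K1,T1=load('s2')
def S(uv):return ((uv[0]+.5)/2.5-.5+245,(uv[1]+.5)/2.5-.5+240)
def D(uv):return ((uv[0]+.5)*.24-.5+145,(uv[1]-300+.5)*.24-.5+105)
for n,(a,b) in {'tipL_out':(.025,-.025),'tipL_in':(.025,-.010),'slotbottomC':(-.025,0),'tipR_in':(.025,.010),'tipR_out':(.025,.025)}.items():
    p=proj(np.r_[o+X*a+Y*b,zt],K,T)[0]; q=(p-[145,105]+.5)/.24-.5+[0,300]; print(n,q.round(1))
p=proj(np.r_[o-X*.205,zt],K1,T1)[0]; print('end scene',((p-[245,240]+.5)*2.5-.5).round(1))
for t in(.01,-.01):
    p=proj(np.r_[o-X*.15+Y*t,zt],K1,T1)[0]; print('handle edge',((p-[245,240]+.5)*2.5-.5).round(1))
# fine dark mask of the prongs in side view: row profiles
g=d[:,:,:].max(2)
print(g[194-4-0:212, 188:224] if 0 else '')
cv2.imwrite('pics/c7.png',np.hstack([cv2.resize(d[150:230,170:240][0:80-20],(700,600),interpolation=cv2.INTER_CUBIC)])) if 0 else None
# stand axis from pins mid / collar, predicted side pixel
for ax in((.5448,.096),(.544,.096),(.546,.096)):
    print(ax,[((proj(np.r_[np.array(ax)+X*a+Y*b,z],K,T)[0]-[145,105]+.5)/.24-.5+[0,300]).round(1).tolist() for a,b,z in((0,-.026,.064),(0,.026,.064),(.026,0,.064),(0,0,.09),(.015,0,.085))])
    # collar's extreme u
    th=np.linspace(0,6.28,200); c=np.c_[ax[0]+.026*np.cos(th),ax[1]+.026*np.sin(th),np.full(200,.064)]
    u=proj(c,K,T); print('side c6 extents',(((u.min(0)-[145,105]+.5)/.24)+[0,300]).round(1),(((u.max(0)-[145,105]+.5)/.24)+[0,300]).round(1))
    u=proj(c,K1,T1); s1=lambda q:((q-[240,235]+.5)*4).round(1); print('scene c2 extents',s1(u.min(0)),s1(u.max(0)))
E
```

```text
origin [0.54531398 0.09698557]
tipL_out [241.3 422.6]
tipL_in [262.6 414.4]
slotbottomC [226.9 377.9]
tipR_in [290.6 403.7]
tipR_out [311.2 395.8]
end scene [440.7 289. ]
handle edge [345.6 201.9]
handle edge [378.6 185. ]

(0.5448, 0.096) [[222.5, 495.3], [292.2, 466.9], [283.3, 498.2], [255.3, 443.5], [270.5, 460.6]]
side c6 extents [215.3 459.7] [301.1 504. ]
scene c2 extents [245.6  47.8] [384.2 157.1]
(0.544, 0.096) [[221.5, 495.8], [291.2, 467.4], [282.3, 498.7], [254.2, 444.0], [269.5, 461.0]]
side c6 extents [214.3 460.2] [300.2 504.5]
scene c2 extents [247.4  46.9] [385.8 156.2]
(0.546, 0.096) [[224.1, 494.6], [293.6, 466.2], [284.8, 497.4], [256.8, 442.8], [272.0, 459.8]]
side c6 extents [216.9 459. ] [302.6 503.3]
scene c2 extents [243.1  49.1] [381.7 158.6]
```

Side and scene both agree: the collar extents match an axis at (0.5448, 0.096), and the slot is predicted within 1 mm of it. I'll lower it gently.

Emit:
{"name": "carry_out", "arguments": {"motion": [[[-0.0005,-0.001,-0.008],0],[[-0.0005,-0.001,-0.016],0],[[-0.0005,-0.001,-0.022],0],[[-0.0005,-0.001,-0.027],0],[[-0.0005,-0.001,-0.032],0],[[-0.0005,-0.001,-0.036],0],[[-0.0005,-0.001,-0.04],0],[[-0.0005,-0.001,-0.04],0],[[-0.0005,-0.001,-0.04],0]]}}

```text
time: 8.9
position: [0.5506, 0.1694, 0.0736]
tool_rot: [-3.139, 0.138, -0.0]
ft_force: [0.2, -0.8, -2.3]
grip_width: 0.225
```

Emit:
{"name": "carry_out", "arguments": {"motion": [[[0,0,-0.002],0],[[0,0,-0.004],0],[[0,0,-0.005],0],[[0,0,-0.006],0],[[0,0,-0.007],0],[[0,0,-0.007],0],[[0,0,-0.007],0]]}}

```text
time: 9.6
position: [0.5506, 0.1692, 0.0674]
tool_rot: [3.138, -0.138, 0.0]
ft_force: [-3.8, -0.7, 6.8]
grip_width: 0.227
```

```bash
python3 - <<'E'
from h import *
a=snap('scene','s3')['pixels']; b=snap('side','d3')['pixels']
s=get_state(); print(s['time'],s['position'],s['tool_rot'],s['ft_force'],s['torque'])
cv2.imwrite('pics/c8.png',np.vstack([cv2.resize(a[240:360,245:445],(500,300),interpolation=cv2.INTER_CUBIC),cv2.resize(b[105:177,145:265],(500,300),interpolation=cv2.INTER_CUBIC)]))
E
```

```text
9.7 [0.55059524 0.16922344 0.06744126] [ 3.13794829e+00 -1.38217909e-01  2.94682002e-04] [-4.16821439 -0.52430831  5.17766664] [-0.32278277  0.71473077  0.00090156]
```

View pics/c8.png

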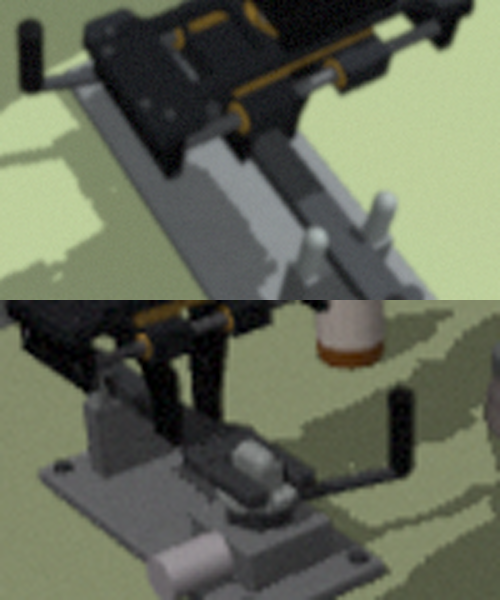

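The spanner is down: the tongue shows through the slot, the handle is between the pins, and z matches (0.0674). I'll release, rise, and go over the lever grip with the jaws tangential.

Emit:
{"name": "carry_out", "arguments": {"motion": [[[0,0,0],0],[[0,0,0],0],[[0,0,0],0],[[0,0,0],0],[[0,0,0],0],[[0,0,0.005],0],[[0,0,0.015],0],[[0,0,0.04],0],[[0,0,0.07],0],[[0,0,0.095],0],[[0,0,0.095],0]], "grip": 0}}

```text
time: 10.8
position: [0.5532, 0.1706, 0.1666]
tool_rot: [-3.137, 0.138, -0.013]
ft_force: [0.4, 0.7, 0.4]
grip_width: 0.502
```

Emit:
{"name": "carry_out", "arguments": {"motion": [[[0.01,-0.01,0],0.12],[[0.02,-0.025,0],0.26],[[0.03,-0.04,0],0.4],[[0.04,-0.055,0],0.54],[[0.05,-0.07,0],0.68],[[0.06,-0.085,0],0.82],[[0.07,-0.1,0],0.96],[[0.08,-0.11,0],1.1],[[0.08,-0.11,0],1.2],[[0.08,-0.11,0],1.248],[[0.08,-0.11,0],1.248],[[0.08,-0.11,0],1.248],[[0.08,-0.11,0],1.248]]}}

```text
time: 12.1
position: [0.6305, 0.0593, 0.1616]
tool_rot: [2.628, 1.721, -0.0]
ft_force: [-0.6, -0.3, -0.0]
grip_width: 0.505
```

```bash
python3 - <<'E'
from h import *
a=snap('scene','s4')['pixels']; b=snap('side','d4')['pixels']
s=get_state(); print(s['time'],s['position'],s['tool_rot'],s['joint_positions'].round(2),s['ft_force'],s['grip_width'])
cv2.imwrite('pics/c9.png',np.hstack([cv2.resize(a[200:380,235:435],(400,360),interpolation=cv2.INTER_CUBIC),cv2.resize(b[80:190,145:267],(400,360),interpolation=cv2.INTER_CUBIC)]))
E
```

```text
12.2 [0.63050526 0.05938475 0.16162747] [ 2.62791716e+00  1.72127418e+00 -3.36347785e-06] [ 0.52  0.45 -0.85  1.55  0.35  1.3   0.78] [ 0.34315315  0.40149722 -0.47870011] 0.4981554825635025
```

View pics/c9.png

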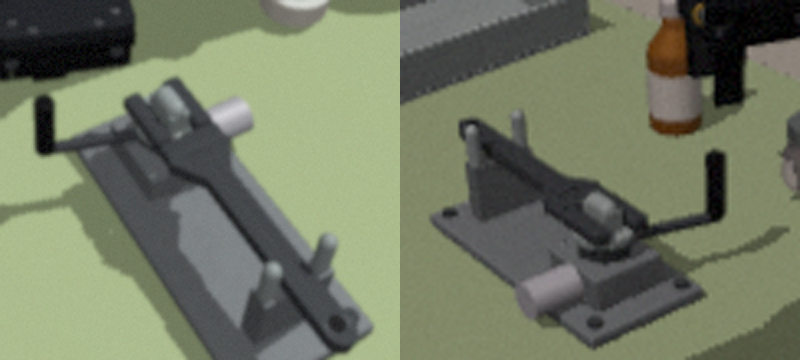

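The spanner lies flat on the collar with its handle between the pins. I'll check the gripper's alignment over the grip numerically.

```bash
python3 - <<'E'
from h import *
R=[]
for fn,box in(('s4',(250,240,263,280)),('d4',(236,122,250,150))):
    im,K,T=load(fn); x0,y0,x1,y1=box; m=(im[y0:y1,x0:x1].max(2)<45); v,u=np.nonzero(m); 
    top=v.min(); uc=u[(v<top+6)].mean()+x0; print(fn,top+y0,v.max()+y0,uc, 'proj of (tcp x,y,.106)',proj([.6305,.0594,.106],K,T).round(1))
    R.append(ray((uc,top+y0+1),K,T))
p=cross(R); print(p,'rel axis',p[:2]-[.5448,.096],np.hypot(*(p[:2]-[.5448,.096])),np.arctan2(p[1]-.096,p[0]-.5448))
for v in np.linspace(.15,1.1,9):
    a=-.088-.15-v; q=np.array([.5448,.096])+.095*np.array([np.cos(a),np.sin(a)]); print(round(v,3),q.round(4),'yaw',round(a+np.pi/2,3))
E
```

```text
s4 249 276 256.5 proj of (tcp x,y,.106) [[256.9 249.9]]
d4 126 148 240.6551724137931 proj of (tcp x,y,.106) [[240.5 126.8]]
[0.63068813 0.05895788 0.10541358] rel axis [ 0.08588813 -0.03704212] 0.09353549655826786 -0.4071805973721227
0.15 [0.6327 0.0601] yaw 1.183
0.269 [0.6279 0.0499] yaw 1.064
0.388 [0.6218 0.0404] yaw 0.945
0.506 [0.6147 0.0316] yaw 0.827
0.625 [0.6066 0.0238] yaw 0.708
0.744 [0.5976 0.017 ] yaw 0.589
0.862 [0.5878 0.0113] yaw 0.47
0.981 [0.5775 0.0068] yaw 0.352
1.1 [0.5667 0.0036] yaw 0.233
```

Emit:
{"name": "carry_out", "arguments": {"motion": [[[0,0,-0.025],0],[[0,0,-0.05],0],[[0,0,-0.07],0],[[0,0,-0.082],0],[[0,0,-0.087],0],[[0,0,-0.087],0],[[0,0,-0.087],0]]}}

```text
time: 12.9
position: [0.6313, 0.0595, 0.0756]
tool_rot: [2.627, 1.721, 0.002]
ft_force: [0.1, -0.3, 1.4]
grip_width: 0.499
```

Emit:
{"name": "carry_out", "arguments": {"motion": [[[0,0,0],0],[[0,0,0],0],[[0,0,0],0],[[0,0,0],0],[[0,0,0],0],[[0,0,0],0],[[0,0,0],0]], "grip": 1, "squeeze": 15}}

```text
time: 13.6
position: [0.6309, 0.0593, 0.0748]
tool_rot: [2.628, 1.722, 0.001]
ft_force: [0.9, -0.3, 0.4]
grip_width: 0.178
```

```bash
python3 - <<'E'
from h import *
s=get_state(); print(s['time'],s['position'],s['tool_rot'],s['ft_force'],s['grip_width'])
p=s['position'][:2]; c=np.array([.5448,.096]); a0=np.arctan2(*(p-c)[::-1]); r=np.hypot(*(p-c)); print(a0,r,'v',-a0-.238)
for t in np.arange(.06,1.0,.06):
    a=a0-t; print(round(t,2),(c+r*np.array([np.cos(a),np.sin(a)])-p).round(4).tolist(),round(-a-.238,2))
E
```

```text
13.6 [0.63087022 0.05930463 0.0748045 ] [2.62763208e+00 1.72151761e+00 9.81439361e-04] [ 0.91245025 -0.300652    0.44504587] 0.1781756310209991
-0.4030069617809939 0.09356619381179677 v 0.1650069617809939
0.06 [-0.0024, -0.0051] 0.23
0.12 [-0.005, -0.01] 0.29
0.18 [-0.008, -0.0148] 0.35
0.24 [-0.0112, -0.0194] 0.41
0.3 [-0.0147, -0.0238] 0.47
0.36 [-0.0184, -0.028] 0.53
0.42 [-0.0224, -0.0319] 0.59
0.48 [-0.0267, -0.0356] 0.65
0.54 [-0.0311, -0.039] 0.71
0.6 [-0.0358, -0.0422] 0.77
0.66 [-0.0406, -0.0451] 0.83
0.72 [-0.0456, -0.0476] 0.89
0.78 [-0.0507, -0.0499] 0.95
0.84 [-0.0559, -0.0519] 1.01
0.9 [-0.0613, -0.0535] 1.07
0.96 [-0.0668, -0.0549] 1.13
```

Width 15.5 mm, so the grip is held. Next I'll swing the first part, then check the force.

Emit:
{"name": "carry_out", "arguments": {"motion": [[[-0.0012,-0.0026],-0.03],[[-0.0024,-0.0051],-0.06]]}}

```text
$.motion[0][0]: bad value
```

Emit:
{"name": "carry_out", "arguments": {"motion": [[[-0.0012,-0.0026,0],-0.03],[[-0.0024,-0.0051,0],-0.06],[[-0.0037,-0.0076,0],-0.09],[[-0.005,-0.01,0],-0.12],[[-0.0065,-0.0124,0],-0.15],[[-0.008,-0.0148,0],-0.18],[[-0.0096,-0.0171,0],-0.21],[[-0.0112,-0.0194,0],-0.24],[[-0.013,-0.0216,0],-0.27],[[-0.0147,-0.0238,0],-0.3],[[-0.0166,-0.0259,0],-0.33],[[-0.0184,-0.028,0],-0.36],[[-0.0184,-0.028,0],-0.36]]}}

```text
time: 14.9
position: [0.6122, 0.0303, 0.0748]
tool_rot: [2.894, 1.22, -0.0]
ft_force: [3.4, -2.4, 2.4]
grip_width: 0.174
```

Emit:
{"name": "carry_out", "arguments": {"motion": [[[-0.002,-0.002,0],-0.03],[[-0.004,-0.0039,0],-0.06],[[-0.0061,-0.0058,0],-0.09],[[-0.0083,-0.0076,0],-0.12],[[-0.0105,-0.0093,0],-0.15],[[-0.0127,-0.011,0],-0.18],[[-0.015,-0.0126,0],-0.21],[[-0.0174,-0.0142,0],-0.24],[[-0.0198,-0.0157,0],-0.27],[[-0.0222,-0.0171,0],-0.3],[[-0.0247,-0.0184,0],-0.33],[[-0.0272,-0.0196,0],-0.36],[[-0.0297,-0.0208,0],-0.39],[[-0.0323,-0.0219,0],-0.42],[[-0.0349,-0.0229,0],-0.45],[[-0.0375,-0.0239,0],-0.48],[[-0.0402,-0.0247,0],-0.51],[[-0.0429,-0.0255,0],-0.54],[[-0.0429,-0.0255,0],-0.54]]}}

```text
time: 16.8
position: [0.5689, 0.0039, 0.0747]
tool_rot: [3.113, 0.404, -0.001]
ft_force: [1.7, -3.6, 3.6]
grip_width: 0.18
```

```bash
python3 - <<'E'
from h import *
a=snap('scene','s5')['pixels']; b=snap('side','d5')['pixels']
s=get_state(); print(s['time'],s['position'],s['tool_rot'],s['joint_positions'].round(2),s['ft_force'],s['grip_width'])
p=s['position'][:2]-[.5448,.096]; print(np.hypot(*p),'vworld',-np.arctan2(p[1],p[0])-.238)
cv2.imwrite('pics/c10.png',np.hstack([cv2.resize(a[215:365,245:445],(440,330),interpolation=cv2.INTER_CUBIC),cv2.resize(b[105:186,150:234],(342,330),interpolation=cv2.INTER_CUBIC)]))
E
```

```text
16.9 [0.56890108 0.00391551 0.07474172] [ 3.11310780e+00  4.04788717e-01 -1.79603735e-03] [ 0.52  0.35 -0.67  1.81  0.24  1.08  0.02] [ 2.13241115 -5.68938655  3.73588269] 0.17592988463508405
0.09518621654156 vworld 1.076810426390235
```

View pics/c10.png

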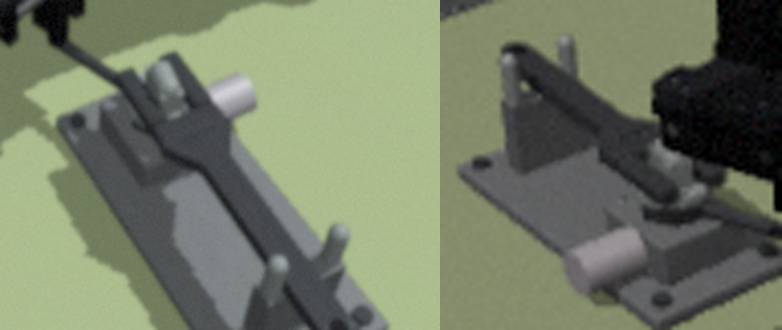

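The handle now bears on a pin, so the slack is used up and the screw has turned by a few degrees. The nut's turn on the screw is therefore about 0.9, and I'll go a bit further while watching the force.

Emit:
{"name": "carry_out", "arguments": {"motion": [[[-0.0028,-0.0007,0],-0.03],[[-0.0056,-0.0013,0],-0.06],[[-0.0084,-0.0018,0],-0.09],[[-0.0112,-0.0022,0],-0.12],[[-0.0112,-0.0022,0],-0.12]]}}

```text
time: 17.4
position: [0.5575, 0.0014, 0.0747]
tool_rot: [3.132, 0.216, -0.002]
ft_force: [2.9, -4.0, 4.1]
grip_width: 0.172
```

Emit:
{"name": "carry_out", "arguments": {"motion": [[[-0.0028,-0.0004,0],-0.03],[[-0.005,-0.0006,0],-0.055],[[-0.005,-0.0006,0],-0.055]]}}

```text
time: 17.7
position: [0.5525, 0.0008, 0.0747]
tool_rot: [3.136, 0.13, -0.002]
ft_force: [2.4, -5.0, 3.0]
grip_width: 0.176
```

```bash
python3 - <<'E'
from h import *
s=get_state(); print(s['time'],s['position'],s['tool_rot'],s['ft_force'],s['grip_width'])
p=s['position'][:2]-[.5448,.096]; print(np.hypot(*p),'vworld',-np.arctan2(p[1],p[0])-.238)
E
```

```text
17.7 [0.55250355 0.00082904 0.07472105] [ 3.13611900e+00  1.30139415e-01 -1.85042755e-03] [ 2.37740416 -4.96422472  3.02291928] 0.17584782038193053
0.09548223463699121 vworld 1.2520280656535938
```

Emit:
{"name": "carry_out", "arguments": {"motion": [[[-0.0022,-0.0001,0],-0.025],[[-0.0043,-0.0002,0],-0.045],[[-0.0043,-0.0002,0],-0.045]]}}

```text
time: 18.0
position: [0.5482, 0.0005, 0.0747]
tool_rot: [3.138, 0.06, -0.002]
ft_force: [1.7, -5.0, 4.2]
grip_width: 0.173
```

Emit:
{"name": "carry_out", "arguments": {"motion": [[[0,0,0],0],[[0,0,0],0],[[0,0,0],0],[[0,0,0],0],[[0,0,0.01],0],[[0,0,0.03],0],[[0,0,0.06],0],[[0,0,0.1],0],[[0,0.04,0.14],0],[[0,0.08,0.17],0],[[0,0.12,0.18],0],[[0,0.14,0.18],0],[[0,0.15,0.18],0],[[0,0.15,0.18],0],[[0,0.15,0.18],0],[[0,0.15,0.18],0]], "grip": -0.1}}

```text
time: 19.6
position: [0.549, 0.1504, 0.254]
tool_rot: [3.14, 0.058, -0.002]
ft_force: [-0.7, -0.8, 0.4]
grip_width: 0.55
```

```bash
python3 - <<'E'
from h import *
w=snap('wrist','w6')['pixels']; a=snap('scene','s6')['pixels']; b=snap('side','d6')['pixels']
s=get_state(); print(s['time'],s['position'],s['tool_rot'],s['ft_force'],s['grip_width'])
cv2.imwrite('pics/c11.png',cv2.resize(w,(768,576),interpolation=cv2.INTER_CUBIC))
cv2.imwrite('pics/c12.png',np.hstack([cv2.resize(a[215:365,245:445],(440,330),interpolation=cv2.INTER_CUBIC),cv2.resize(b[105:186,150:234],(342,330),interpolation=cv2.INTER_CUBIC)]))
E
```

```text
19.75 [0.54896294 0.15134933 0.2543159 ] [ 3.14055563e+00  5.94841082e-02 -6.78688761e-04] [-0.44795652 -0.04432056 -0.58983825] 0.5518139946902606
```

View pics/c11.png

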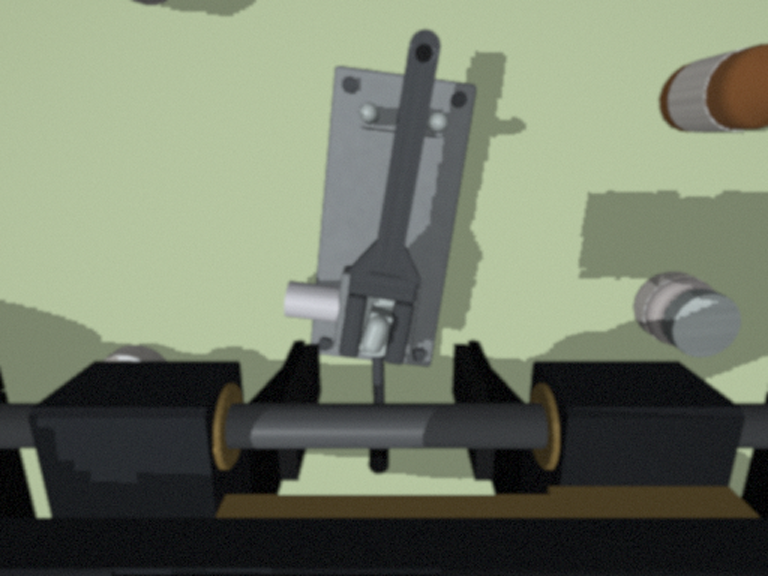

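The wrist view shows the spanner over the tongue (tongue at about (378,325)). The handle runs from (392,270) to (424,40) between the pins at (369,112) and (437,120). The lever is at (378,465), pointing toward stand -y. I'll do a final numeric check plus one zoomed composite.

```bash
python3 - <<'E'
from h import *
w,K,T=load('w6'); f=lambda U,V,z:onz(((U+.5)/1.5-.5,(V+.5)/1.5-.5),z,K,T)[:2]
ang=lambda d:np.arctan2(d[1],d[0])
a=f(369,112,.095);b=f(437,120,.095); print('pins yaw',ang(b-a),np.linalg.norm(b-a))
h1,h2=f(392,260,.076),f(424,48,.076); print('handle yaw',ang(h1-h2)+np.pi/2)
m=(a+b)/2; ax=m-.15*np.array([np.sin(.088),np.cos(.088)]); g=f(378,467,.104); print('axis',ax,'grip',g,'lever vworld',-ang(g-ax)-.238,-ang(g-np.array([.5448,.096]))-.238, np.linalg.norm(g-ax))
z=cv2.resize(w[185:255,215:290],(450,420),interpolation=cv2.INTER_CUBIC)
d=cv2.imread('pics/d6.png'); q=cv2.resize(d[110:180,155:213],(348,420),interpolation=cv2.INTER_CUBIC)
cv2.imwrite('pics/c13.png',np.hstack([z,q]))
E
```

```text
pins yaw -0.07356406453910848 0.042357538347989776
handle yaw -0.10575289393802101
axis [0.54342034 0.09621923] grip [ 0.54926774 -0.001799  ] lever vworld 1.2732107626124272 1.2871452278387117 0.09819249661639487
```

View pics/c13.png

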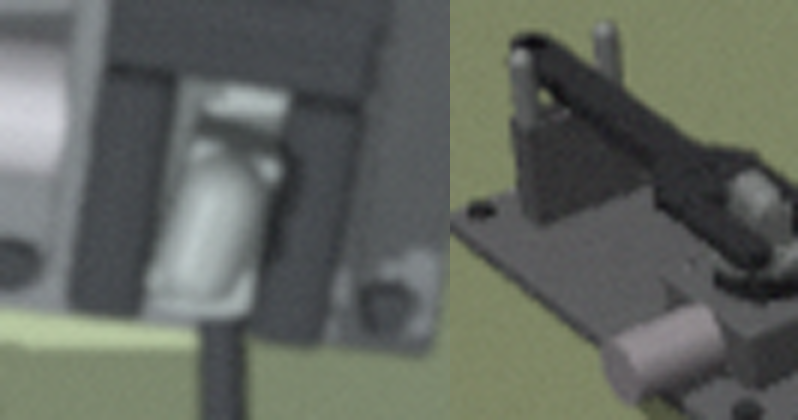

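The zoom shows the tongue turned about 0.14 rad within the slot, and the spanner about 0.02 rad off the stand's axis. So the screw has moved roughly 9–10°, just the stated slack. The lever has turned about 1.28 in the world, which puts the nut at about 1.11 on the screw: past tight and short of the stop.

```bash
python3 -c "
from bench import *
print(ticket.close_job()); s=get_state(); print(s['time'],s['ft_force'])"
```

```text
the job is handed in; nothing more can be done
None
the job is handed in; nothing more can be done
```

I laid the larger spanner over the screw's flats with its handle in the rest. I then swung the locknut lever clockwise until tight, let go, and handed the job in at about 20 s with the gripper clear of everything.

- **Spanner:** the last pictures show it flat on the collar, still around the tongue, with its handle between the pins.
- **Screw:** it turned roughly 9–10° clockwise as the slack ran out, well under the 20° limit. I read this by eye from a zoomed picture, so it is approximate.
- **Locknut:** the lever swung to about 1.27–1.30 rad. Taking off the screw's turn leaves the nut at about 1.11 ± 0.03 rad, past tight (1.0). Nothing in the forces suggested the hard stop (1.2).
- **Forces:** the wrist readings never passed about 10 N.
- **Disagreements:** the stand's yaw came out as -0.074 rad from the pin tops and -0.088 rad from the plate edges. The axis estimates differed by 1–3 mm. Neither changes the result. One lever move call was refused as malformed and moved nothing.

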